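# Hang the humidity gauge in the drying cabinet

## Task

Take the humidity gauge by its blue handle, pass it down through the yellow-edged hatch in the cabinet roof without touching the roof or the hatch edge, and hang its hook on the brass bar inside. Feel gently along the bar for the notch, let the hook drop fully home in it, and leave the gauge hanging upright with its dial facing the clear front panel. Leave the cabinet and the glassware where they are.

Things in the scene. Friction and masses are not known exactly. Their poses are not given: they have to be found in the camera images.
- gauge: Loose humidity gauge, 0.13-0.21 kg, 172 mm tall, upright on the bench. Origin: centre of its underside; z up; white dial faces -x. Black foot 44 x 50 x 8 mm (x, y, z); round steel case 50 mm across (y), 22 thick (x), z = 8 to 58. Above it an 8 mm steel rod hook and a blue handle. Balanced over the origin. Home: origin at x = 20, z = 22 mm of the cabinet's frame, axes parallel; beside the notch it sits 9 mm higher.
- hook (a point): Middle of the underside of the hook's level run, the part that bears on the bar, 100 mm above the gauge's underside; axes as the gauge. The 8 mm rod, all at y = 0, rises from the case in a stem at x = -18 mm, runs level back to x = +16 and turns down in a lip there (centre lines), ending 14 mm below this point. Open to +x between lip and case (28 mm high); 26 mm wide inside.
- dial (a point): Centre of the gauge's white dial face, 12 mm in front (-x) of the gauge's axis, 33 mm above its underside; axes as the gauge.
- handle (a point): Point on the axis of the blue handle, 159 mm above the gauge's underside; axes as the gauge. The handle is 18 x 18 mm, from 106 to 172 mm above the underside. Fingers closing along the gauge's y here stay above the cabinet roof while the gauge goes home.
- cabinet: Fixed drying cabinet, 220 x 260 mm (x, y), 144 mm high, turned about z only. Origin: centre of its underside on the bench; z up. Front (-x) a clear panel, green 6 mm side walls (+-y), rear (+x) open, steel floor with its top at z = 6 mm. Inside, two upright dark end posts carry the bar, 24 mm thick in x, always beyond |y| = 66 mm.
- bar_mid (a point): Fixed point on the brass bar's top, 131 mm above the cabinet's underside; axes as the cabinet. Bar: along y, 10 mm thick (x), 15 high, sprung: sinks from about 4 N on, then 0.3 N per mm, at most 14 mm; rigid sideways. Its one notch (11 mm wide, 9 deep, square edges, red bottom) lies anywhere within y = -24..+24 mm of here: feel for it (the push falls away as the rod drops in). Max load 20 N.
- frame: Fixed roof of the cabinet, 6 mm thick, its top 144 mm above the bench, with the yellow-edged hatch opening in its middle: 102 mm in x by 96 mm in y. Origin: centre of the opening at mid thickness (141 mm above the cabinet's origin), axes as the cabinet. Nothing may touch it.
- flask: Loose conical glass flask, 72 mm across the foot, 104 mm tall; origin at the centre of its underside. Leave alone.
- reagent: Loose amber bottle, 60 mm across, 125 mm tall; origin at the centre of its underside. Leave alone.
- beaker: Loose green glass beaker, 66 mm across, 80 mm tall; origin at the centre of its underside. Leave alone.
Mind the look-alikes: they are no part of the job. What is shaped like the gauge but pink is not meant.

How it is judged:
By the outcome, as a careful person would: the job done as asked, in the order asked, and still so for the second after the job is handed in, with the robot touching nothing.
It also fails if it takes over 58 s, if anything falls off the work surface, if the arm or the gripper's body presses on something with over 40 N, if the wrist force passes 120 N, or if a joint passes its speed limit or range.

## Robot

A 6-joint arm with a two-finger parallel gripper is mounted at the origin on the work surface. World frame = base frame: x ahead of the robot, y to its left, z up, the work surface at z = 0. Lengths are in m, angles in degrees, forces in N, time in s.
With the tool pointing down it reaches from about 0.3 to 0.75 m from the base axis. Payload 8.5 kg.
Tool frame: the origin (TCP) lies on the mounting face of the last link; the fingertips stand 173 mm ahead of it and the grasp point (between the pads) lies 155 mm ahead of it (env.tips_ahead is the distance from the TCP to the fingertips, in m); z points along the fingers, x is the direction in which the jaws open and shut, and the axes are right-handed (so a half turn about z gives the same grasp; the last joint's range is limited). The gripper opens to 85 mm and grips with 20 to 120 N. Pads are 22 mm wide; open, the fingers measure 114 mm over their backs; the gripper's body (76 mm by 85 mm) begins 54 mm behind the grasp point. The pads swing forward as they close: fully open they stand 13 mm farther back than shut.
Start: joints at [63.237, 21.807, 74.336, -0, 83.858, -12.336], TCP at [0.137, 0.533, 0.405] pointing down, gripper open.
Joint ranges: [-178.18, 178.18], [-50.72, 133.34], [12.68, 142.11], [-81.47, 261.47], [9.98, 163.14], [-165.26, 165.26]. Speed limits (degrees/s): [136.94, 136.94, 180, 180, 180, 180].

## Interface

Orientations are given as a 3x3 rotation matrix whose columns are the frame's x, y, z axes.
In Python, from rig import env gives the robot as it stands. The module is installed in compiled form; this text tells all that it offers.
- The arm moves only by the tool step_arm, never from a script. Its argument "increments" is a list of rows, each an object of numbers: "x", "y", "z": the shift along the tool's x, y, z in cm; "wx", "wy", "wz": the turn, a rotation vector about the tool's x, y, z in rad; "gripper": the finger opening in cm, from 0 to 8.54. A call has 1 to 20 rows; each row shifts and turns the commanded pose from where the row before left it, along the tool's axes as they then stand; what a row does not reach is not made up. A row lasts 1/10 s, in which the tool goes at most 50 mm and 8.59 degrees, less where a joint would pass 70% of its speed; a pose out of reach is approached as far as the arm can. A call with a gripper value outside its range is refused whole. The fingers move at their own pace and stop on an object; "newtons" is the grip in N (left out, the last holds). Time passes only in rows, so rows that do not move let the fingers close. It gives the time, the measured TCP pose, the force and the opening at its end, in the units of the state.
- env.observe(): the state, without advancing time (a new reading comes with each control period).
- env.get_image(name): name is "side" or "top"; returns a dict with "color" (420x560x3 uint8, blue, green, red), "camera_matrix" (3x3 intrinsics, pixels), "distortion" ([k1, k2, p1, p2, k3] as OpenCV has them; the pictures are not rectified), "rvec" (rotation vector, rad) and "tvec" (3), from world to camera coordinates, as OpenCV has them. Camera axes: x right, y down, z forward; pixel columns grow to the right and rows downward; lengths in m; the calibration is good to about 2 mm. A picture is of the moment at which its call begins. There is no depth.
- env.close_job(): hands the job in, once; it reports no verdict.
The state is a dict: "time_s": time; "q": joint angles; "qvel": joint speeds; "joint_efforts": joint torques, N m; "position": TCP position; "tool_rot": TCP orientation; "ft_force": force on the tool from outside, world axes, zero at the start; "wrist_torque": the same for the moment, N m; "grip_width": finger opening in m.
Only numpy, scipy, OpenCV 4.12 (cv2) and the standard library are available. Lean on these libraries where they do the work, as an engineer would, in place of code of your own. Each camera call takes 0.05 s, during which the arm holds its last target. There are 200 camera calls.

## Working session

There is one attempt and no reset: what is moved stays moved. The work goes in short steps, Python scripts to look and compute and a tool call to move; the robot and the scene stay as the last step left them, time stands still between calls to the robot, and variables do not carry over. Pictures are saved under pics/ and viewed, about 8 in all and at most 12, crops included, and the job is handed in when it is done.

Besides the shell and the picture viewer there is one more tool, called as a command line: name --argument value ..., lists and objects as JSON in quotes. step_arm: Moves the arm, as the interface text tells. Its arguments: {"type":"object","properties":{"increments":{"type":"array"},"newtons":{"type":"number"}},"required":["increments"]}

```bash
mkdir -p pics; python3 - <<'E'
from rig import env
import cv2,pickle
for n in ("side","top"):
    i=env.get_image(n); pickle.dump(i,open(n+"0.pkl","wb")); cv2.imwrite(f"pics/{n}0.png",i["color"])
    print(n,i["camera_matrix"],i["distortion"],i["rvec"],i["tvec"])
s=env.observe();print(s,env.tips_ahead)
E
```

```text
side [[481.88298594   0.         276.15065269]
 [  0.         481.88298594 218.11842311]
 [  0.           0.           1.        ]] [-0.09799713  0.          0.          0.          0.        ] [ 2.4007457 -0.4929114  0.1938715] [-0.55555381  0.18467169  0.93603451]
top [[511.01978751   0.         280.00635543]
 [  0.         511.01978751 211.01507446]
 [  0.           0.           1.        ]] [-0.14132302  0.          0.          0.          0.        ] [ 2.17432476 -2.17939816  0.04441825] [-0.07010432  0.57239907  1.23569957]
{'time_s': 0.1, 'q': array([ 6.32377815e+01,  2.18376527e+01,  7.43768129e+01,  6.48718019e-04,
        8.38581001e+01, -1.23380815e+01]), 'qvel': array([-0.02159834, -0.08951018, -0.20889793,  0.05248018,  0.08901994,
        0.0700286 ]), 'joint_efforts': array([ 5.02768773e-03, -4.49220872e+01, -2.31656170e+01, -1.04846565e-04,
        3.62140956e-03, -3.23028542e-05]), 'position': array([0.13701284, 0.53263003, 0.40418966]), 'tool_rot': array([[ 2.49098722e-01,  9.68477924e-01, -5.80346130e-04],
       [ 9.68477311e-01, -2.49099238e-01, -1.12577487e-03],
       [-1.23485189e-03, -2.81622979e-04, -9.99999198e-01]]), 'ft_force': array([-0.06660474, -0.09111701, -0.3289519 ]), 'wrist_torque': array([-0.03626793, -0.03679377,  0.01655632]), 'grip_width': 0.08523508844675176} 0.1734
```

View pics/top0.png

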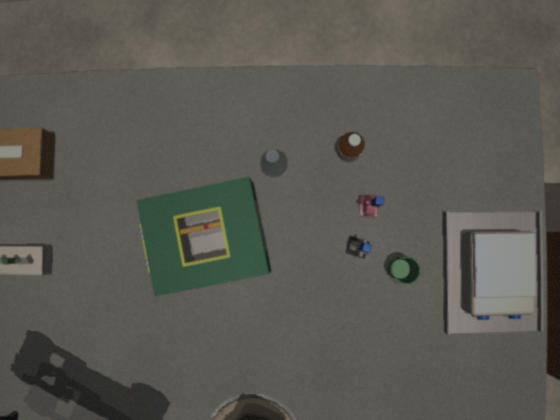

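View pics/side0.png

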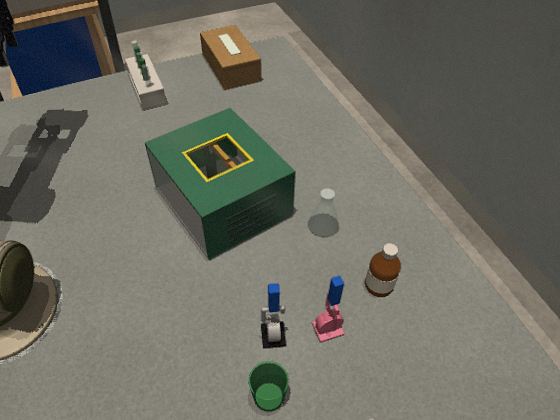

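```bash
cat > h.py <<'E'
import numpy as np,cv2,pickle
from scipy.optimize import least_squares
def ld(n): return pickle.load(open(n+".pkl","rb"))
def proj(i,P): return cv2.projectPoints(np.array(P,float).reshape(-1,1,3),i["rvec"],i["tvec"],i["camera_matrix"],i["distortion"])[0].reshape(-1,2)
def back(i,px,z):
    u=cv2.undistortPoints(np.array(px,float).reshape(-1,1,2),i["camera_matrix"],i["distortion"]).reshape(-1,2)
    R=cv2.Rodrigues(i["rvec"])[0];o=-R.T@i["tvec"].reshape(3)
    d=np.c_[u,np.ones(len(u))]@R
    return o+d*((z-o[2])/d[:,2])[:,None]
def crop(c,x0,x1,y0,y1,w,h,g=1.8):
    return cv2.convertScaleAbs(cv2.resize(c[y0:y1,x0:x1],(w,h),interpolation=cv2.INTER_CUBIC),alpha=g)
E
python3 - <<'E'
from h import *
t,s=ld("top0"),ld("side0")
a=crop(t["color"],130,280,170,300,400,347); a=cv2.copyMakeBorder(a,0,3,0,0,0)
b=crop(t["color"],335,425,180,290,286,350)
b=cv2.resize(b,(400,350)) if 0 else cv2.copyMakeBorder(b,0,0,0,114,0)
c=crop(s["color"],140,300,105,260,258,250);d=crop(s["color"],240,360,270,350,375,250)
bot=np.hstack([c,d]);bot=cv2.copyMakeBorder(bot,0,0,0,800-bot.shape[1],0)
cv2.imwrite("pics/c0.png",np.vstack([np.hstack([a,b]),bot]))
E
```

```text
(no output)
```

View pics/c0.png

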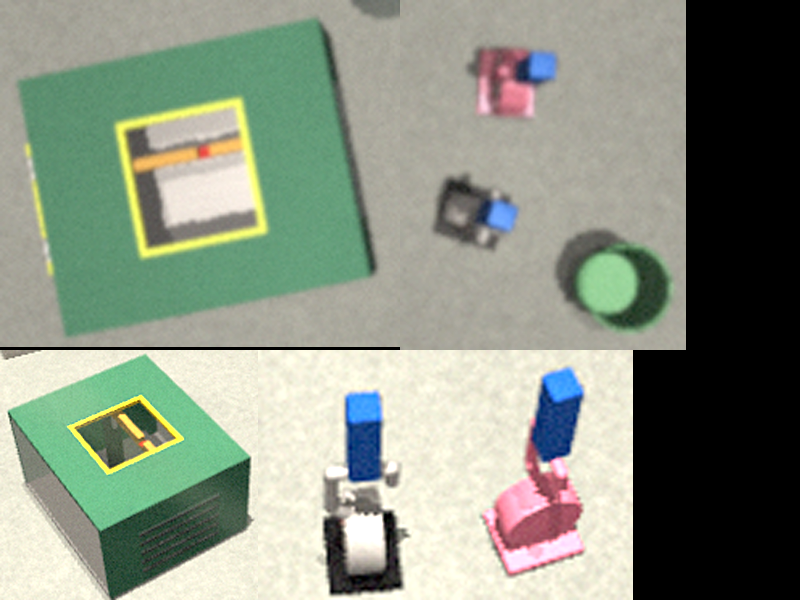

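```bash
cat > m.py <<'E'
from h import *
t,s=ld("top0"),ld("side0")
ca=lambda p:np.array(p)*[150/400,130/347]+[130,170]-[.31,.31]
cc=lambda p:(np.array(p)-[0,350])*[160/258,155/250]+[140,105]-[.2,.2]
cb=lambda p:(np.array(p)-[400,0])*[90/286,110/350]+[335,180]-[.34,.34]
cd=lambda p:(np.array(p)-[258,350])*[120/375,80/250]+[240,270]-[.34,.34]
roof=ca([(18,80),(320,20),(373,272),(66,335)])
P=back(t,roof,.144)[:,:2];print("roof top",P.round(4),np.linalg.norm(P-np.roll(P,1,0),axis=1))
Ps=back(s,cc([(10,410),(145,355),(250,457),(100,530)]),.144)[:,:2];print("roof side",Ps.round(4))
bar=back(t,ca([(135,164),(242,144)]),.131);print("bar",bar.round(4)); print("red",back(t,ca([(204,152)]),.122))
ft=cb([(448,178),(436,233),(495,248)]);print("foot top",back(t,ft,.008).round(4))
fs=cd([(332,591),(402,587),(395,514),(327,516)]);print("foot side",back(s,fs,.008).round(4))
def blue(i):
    b,g,r=[i["color"][...,k].astype(int) for k in range(3)]
    m=((b>60)&(b>2*r)&(b>1.6*g)).astype(np.uint8)
    n,l,st,ce=cv2.connectedComponentsWithStats(m)
    return [(st[k],ce[k].round(2)) for k in range(1,n) if st[k][4]>20 and st[k][4]<1000]
for i in(t,s):
    for st,ce in blue(i):print(st,ce)
E
python3 m.py
```

```text
roof top [[ 0.5906  0.2485]
 [ 0.6395 -0.0073]
 [ 0.4309 -0.0513]
 [ 0.3774  0.205 ]] [0.21760931 0.26038807 0.21318222 0.26185994]
roof side [[ 0.3818  0.2063]
 [ 0.5923  0.2486]
 [ 0.644  -0.0043]
 [ 0.43   -0.0468]]
bar [[0.5203 0.1501 0.131 ]
 [0.537  0.0592 0.131 ]]
red [[0.5306329  0.09288225 0.122     ]]
foot top [[ 0.5116 -0.243   0.008 ]
 [ 0.4692 -0.2334  0.008 ]
 [ 0.4574 -0.2791  0.008 ]]
foot side [[ 0.4591 -0.278   0.008 ]
 [ 0.4983 -0.292   0.008 ]
 [ 0.5142 -0.246   0.008 ]
 [ 0.4752 -0.2309  0.008 ]]
[375 197   8   6  24] [378.71 199.21]
[77 17 11 14 41] [82.29 22.44]
[ 55  27  21  25 120] [65.83 36.56]
[71 28 13 14 42] [77.19 35.48]
[30 33 18 22 89] [39.35 43.16]
[45 35 14 12 46] [51.57 40.63]
[13 44 14 13 50] [19.62 49.94]
[87 46  9 12 34] [91.18 51.74]
[62 57 16 11 47] [69.23 61.94]
[52 60 11 10 31] [56.84 64.77]
[78 62 16 10 55] [85.05 66.56]
[90 66 10 11 33] [95.64 70.64]
[61 68 15 17 65] [67.46 75.71]
[81 72 11  7 23] [85.39 74.78]
[328 276  16  29 316] [335.39 290.15]
[268 284  11  28 283] [273.3 297. ]
```

```bash
cat >> m.py <<'E'
print("----fit")
def w(p,L): 
    c,sn=np.cos(p[2]),np.sin(p[2]);L=np.array(L,float)
    return np.c_[p[0]+c*L[:,0]-sn*L[:,1],p[1]+sn*L[:,0]+c*L[:,1],L[:,2]]
RL=[(.11,.13,.144),(.11,-.13,.144),(-.11,-.13,.144),(-.11,.13,.144)]
sideR=cc([(145,355),(250,457),(100,530),(10,410)])
hx,hy=.051,.048
HL=[(hx,hy,.144),(hx,-hy,.144),(-hx,-hy,.144),(-hx,hy,.144)]
hatch=ca([(119,125),(241,102),(264,231),(142,254)])
hs=cc([(143,398),(182,437),(108,470),(70,427)])
f=lambda p:np.r_[(proj(t,w(p,RL))-roof),(proj(s,w(p,RL))-sideR),(proj(t,w(p,HL))-hatch),(proj(s,w(p,HL))-hs)].ravel()
r=least_squares(f,[.51,.1,.19],loss="soft_l1");cab=r.x;print("cab",cab,np.degrees(cab[2]));print(f(cab).reshape(-1,2).round(1).tolist())
c,sn=np.cos(cab[2]),np.sin(cab[2]);Rm=np.array([[c,sn],[-sn,c]])
for n,q in(("bar",bar),("red",back(t,ca([(204,152)]),.122))):print(n,((q[:,:2]-cab[:2])@Rm.T).round(4))
FL=[(-.022,-.025,.008),(.022,-.025,.008),(.022,.025,.008),(-.022,.025,.008)]
FT=[(.022,.025,.008),(-.022,.025,.008),(-.022,-.025,.008)]
B=np.array([(a,b,z) for a in(-.009,.009) for b in(-.009,.009) for z in(.106,.172)])
bc=dict(t=(367,248),s=(273.3,297.0))
b,g,rr=[t["color"][235:262,350:380,k].astype(int) for k in range(3)]
mm=((b>45)&(b>1.5*rr)&(b>1.3*g)); yy,xx=np.nonzero(mm); print("blue top",xx.mean()+350,yy.mean()+235,mm.sum())
bt=np.array([xx.mean()+350,yy.mean()+235])
def cen(i,p):
    h=cv2.convexHull(proj(i,w(p,B)).astype(np.float32));m=cv2.moments(h);return np.array([m["m10"],m["m01"]])/m["m00"]
f2=lambda p:np.r_[proj(s,w(p,FL))-fs,proj(t,w(p,FT))-ft,2*(cen(s,p)-[273.3,297])[None],2*(cen(t,p)-bt)[None]].ravel()
r=least_squares(f2,[.487,-.262,-.35],loss="soft_l1");ga=r.x;print("gauge",ga,np.degrees(ga[2]));print(f2(ga).reshape(-1,2).round(1).tolist())
o=s["color"].copy();K=5
o=cv2.convertScaleAbs(cv2.resize(o[275:355,235:315],None,fx=K,fy=K,interpolation=cv2.INTER_CUBIC),alpha=1.8)
o2=cv2.convertScaleAbs(cv2.resize(t["color"][215:275,330:390],None,fx=6.667,fy=6.667,interpolation=cv2.INTER_CUBIC),alpha=1.8)
H=[(-.018,0,.058),(-.018,0,.104),(.016,0,.104),(.016,0,.086)]
D=[(-.012,.02*np.cos(a),.033+.02*np.sin(a)) for a in np.linspace(0,6.28,16)]
for im,i,off,k in((o,s,(235,275),5),(o2,t,(330,215),6.667)):
    for L,col in((H,(0,255,255)),(FL+FL[:1],(0,255,0)),(D,(0,0,255))):
        cv2.polylines(im,[((proj(i,w(ga,L))-off+.5)*k).astype(np.int32)],False,col,1)
cv2.imwrite("pics/g0.png",np.hstack([o,o2]))
E
python3 m.py|sed -n '/fit/,$p'
```

```text
----fit
cab [0.5109182  0.10015528 0.19841767] 11.368494804711462
[[-0.3, -1.1], [-0.7, -2.2], [-1.1, 1.0], [-0.4, -0.0], [0.2, -0.3], [0.4, 0.4], [-0.3, 1.0], [-1.9, 0.6], [1.7, 0.5], [-2.1, 0.5], [-1.9, -2.6], [1.6, -2.8], [-2.2, 0.9], [-3.0, 1.2], [0.6, 0.2], [2.1, 0.5]]
bar [[ 0.019   0.0471]
 [ 0.0175 -0.0453]]
red [[ 0.0179 -0.011 ]]
blue top 366.1645569620253 247.18987341772151 79
gauge [ 0.48523941 -0.26204444 -0.3493373 ] -20.015552970571566
[[-1.5, 0.6], [-0.2, 0.7], [0.1, -0.0], [-1.0, 0.4], [1.2, -1.2], [-1.0, -1.6], [-0.4, 0.6], [0.2, 2.8], [-1.6, -1.4]]
```

View pics/g0.png

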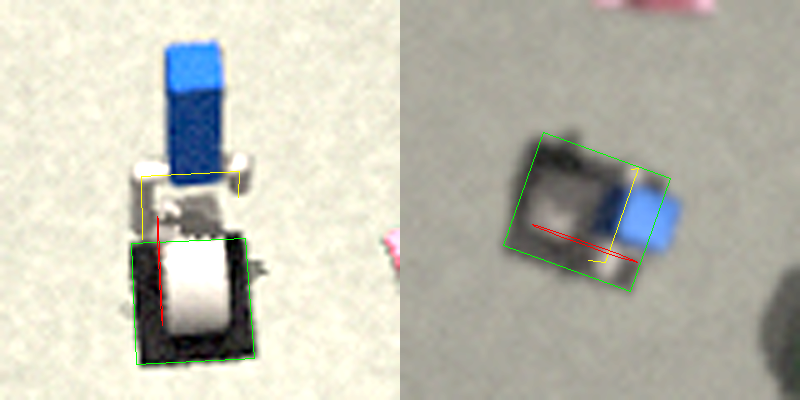

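step_arm --increments '[{"wz": 0.098},{"x": -2,"y": 1.9},{"x": -3.48,"y": 3.32},{"x": -3.48,"y": 3.32},{"x": -3.48,"y": 3.32},{"x": -3.48,"y": 3.32},{"x": -3.48,"y": 3.32},{"x": -3.48,"y": 3.32},{"x": -3.48,"y": 3.32},{"x": -3.48,"y": 3.32},{"x": -3.48,"y": 3.32},{"x": -3.48,"y": 3.32},{"x": -3.48,"y": 3.32},{"x": -3.48,"y": 3.32},{"x": -3.48,"y": 3.32},{"x": -3.48,"y": 3.32},{"x": -3.48,"y": 3.32},{"x": -3.48,"y": 3.32},{"x": -3.48,"y": 3.32},{}]'

```text
invalid input at $.increments[0]: expected keys x, y, z, wx, wy, wz, gripper
```

step_arm --increments '[{"x": 0,"y": 0,"z": 0,"wx": 0,"wy": 0,"wz": 0.098,"gripper": 8.5},{"x": -2,"y": 1.9,"z": 0,"wx": 0,"wy": 0,"wz": 0,"gripper": 8.5},{"x": -3.48,"y": 3.32,"z": 0,"wx": 0,"wy": 0,"wz": 0,"gripper": 8.5},{"x": -3.48,"y": 3.32,"z": 0,"wx": 0,"wy": 0,"wz": 0,"gripper": 8.5},{"x": -3.48,"y": 3.32,"z": 0,"wx": 0,"wy": 0,"wz": 0,"gripper": 8.5},{"x": -3.48,"y": 3.32,"z": 0,"wx": 0,"wy": 0,"wz": 0,"gripper": 8.5},{"x": -3.48,"y": 3.32,"z": 0,"wx": 0,"wy": 0,"wz": 0,"gripper": 8.5},{"x": -3.48,"y": 3.32,"z": 0,"wx": 0,"wy": 0,"wz": 0,"gripper": 8.5},{"x": -3.48,"y": 3.32,"z": 0,"wx": 0,"wy": 0,"wz": 0,"gripper": 8.5},{"x": -3.48,"y": 3.32,"z": 0,"wx": 0,"wy": 0,"wz": 0,"gripper": 8.5},{"x": -3.48,"y": 3.32,"z": 0,"wx": 0,"wy": 0,"wz": 0,"gripper": 8.5},{"x": -3.48,"y": 3.32,"z": 0,"wx": 0,"wy": 0,"wz": 0,"gripper": 8.5},{"x": -3.48,"y": 3.32,"z": 0,"wx": 0,"wy": 0,"wz": 0,"gripper": 8.5},{"x": -3.48,"y": 3.32,"z": 0,"wx": 0,"wy": 0,"wz": 0,"gripper": 8.5},{"x": -3.48,"y": 3.32,"z": 0,"wx": 0,"wy": 0,"wz": 0,"gripper": 8.5},{"x": -3.48,"y": 3.32,"z": 0,"wx": 0,"wy": 0,"wz": 0,"gripper": 8.5},{"x": -3.48,"y": 3.32,"z": 0,"wx": 0,"wy": 0,"wz": 0,"gripper": 8.5},{"x": -3.48,"y": 3.32,"z": 0,"wx": 0,"wy": 0,"wz": 0,"gripper": 8.5},{"x": 0,"y": 0,"z": 0,"wx": 0,"wy": 0,"wz": 0,"gripper": 8.5},{"x": 0,"y": 0,"z": 0,"wx": 0,"wy": 0,"wz": 0,"gripper": 8.5}]' --newtons 40

```text
time_s: 2.1
position: [0.4563, -0.1985, 0.4039]
tool_rot: [[0.344, 0.939, -0.001], [0.939, -0.344, 0.001], [0.001, -0.002, -1.0]]
ft_force: [-1.1, 0.2, 0.1]
grip_width: 0.0849
```

step_arm --increments '[{"x": -2.5,"y": 2.45,"z": 0,"wx": 0,"wy": 0,"wz": 0,"gripper": 8.5},{"x": -2.47,"y": 2.45,"z": 0,"wx": 0,"wy": 0,"wz": 0,"gripper": 8.5},{"x": 0,"y": 0,"z": 1,"wx": 0,"wy": 0,"wz": 0,"gripper": 8.5},{"x": 0,"y": 0,"z": 2,"wx": 0,"wy": 0,"wz": 0,"gripper": 8.5},{"x": 0,"y": 0,"z": 2,"wx": 0,"wy": 0,"wz": 0,"gripper": 8.5},{"x": 0,"y": 0,"z": 2,"wx": 0,"wy": 0,"wz": 0,"gripper": 8.5},{"x": 0,"y": 0,"z": 2,"wx": 0,"wy": 0,"wz": 0,"gripper": 8.5},{"x": 0,"y": 0,"z": 0,"wx": 0,"wy": 0,"wz": 0,"gripper": 5},{"x": 0,"y": 0,"z": 0,"wx": 0,"wy": 0,"wz": 0,"gripper": 3.5},{"x": 0,"y": 0,"z": 0,"wx": 0,"wy": 0,"wz": 0,"gripper": 3.5}]'

```text
time_s: 3.1
position: [0.4853, -0.2608, 0.316]
tool_rot: [[0.342, 0.94, 0.001], [0.94, -0.342, -0.001], [-0.001, 0.002, -1.0]]
ft_force: [-0.2, -0.4, -0.4]
grip_width: 0.0435
```

```bash
python3 - <<'E'
from rig import env
from h import *
s=env.observe();print(s["position"],s["grip_width"],s["ft_force"])
for n in("top","side"):
    i=env.get_image(n);pickle.dump(i,open(n+"1.pkl","wb"))
t,s=ld("top1"),ld("side1")
a=crop(s["color"],220,330,220,340,367,400);b=crop(t["color"],310,420,190,310,367,400)
cv2.imwrite("pics/g1.png",np.hstack([a,b]))
E
```

```text
[ 0.48530489 -0.26079251  0.31597444] 0.04346036277510171 [-0.16852198 -0.3676007  -0.35147295]
```

View pics/g1.png

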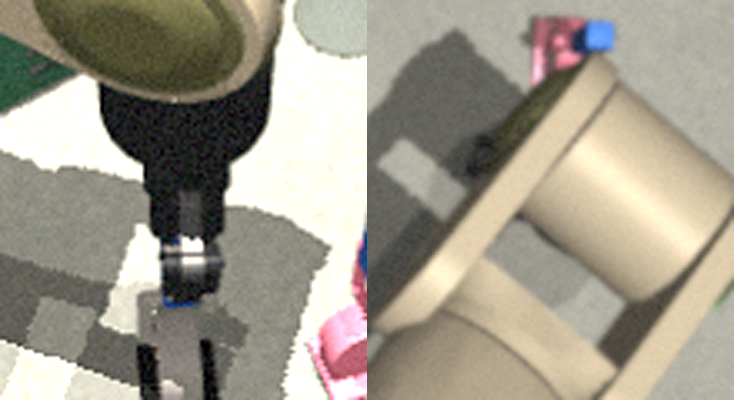

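```bash
python3 - <<'E'
from h import *
s=ld("side1");T=np.array([.4853,-.2608,0]);x=np.array([.342,.94,0]);y=np.array([.94,-.342,0])
for nm,o in(("finger outer",-.030),("pad",-.022),("centre",0)):
  for e in(-.011,0,.011): print(nm,e,((proj(s,[T+x*o+y*e+[0,0,.161]])-[220,220])*3.336).round(0))
g=np.array([.48524,-.26204,0])
for z in(.172,.106):
  for e in(-.009,.009): print("handle",z,e,((proj(s,[g-x*.009+y*e+[0,0,z]])-[220,220])*3.336).round(0))
E
```

```text
finger outer -0.011 [[158. 293.]]
finger outer 0 [[181. 292.]]
finger outer 0.011 [[204. 291.]]
pad -0.011 [[157. 278.]]
pad 0 [[180. 277.]]
pad 0.011 [[203. 276.]]
centre -0.011 [[155. 239.]]
centre 0 [[177. 238.]]
centre 0.011 [[200. 237.]]
handle 0.172 -0.009 [[161. 245.]]
handle 0.172 0.009 [[198. 243.]]
handle 0.106 -0.009 [[161. 312.]]
handle 0.106 0.009 [[196. 311.]]
```

```bash
python3 - <<'E'
from h import *
s=ld("side1")
cv2.imwrite("pics/g2.png",crop(s["color"],255,300,275,330,491,600,2.2))
E
```

```text
(no output)
```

View pics/g2.png

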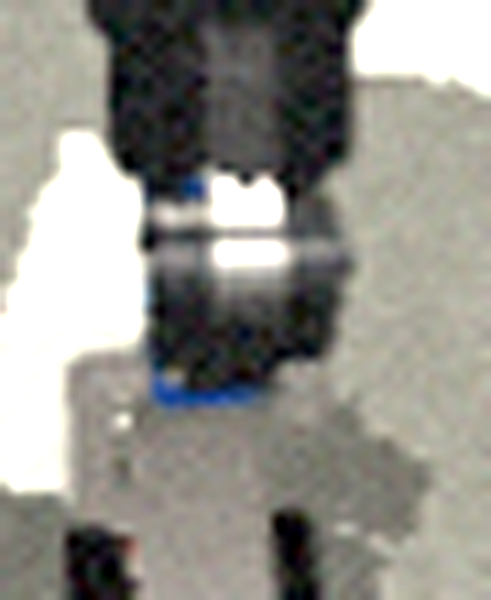

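step_arm --increments '[{"x": 0,"y": -0.35,"z": 0.2,"wx": 0,"wy": 0,"wz": 0,"gripper": 3.5},{"x": 0,"y": 0,"z": 0,"wx": 0,"wy": 0,"wz": 0,"gripper": 2.5},{"x": 0,"y": 0,"z": 0,"wx": 0,"wy": 0,"wz": 0,"gripper": 1.5},{"x": 0,"y": 0,"z": 0,"wx": 0,"wy": 0,"wz": 0,"gripper": 1},{"x": 0,"y": 0,"z": 0,"wx": 0,"wy": 0,"wz": 0,"gripper": 1},{"x": 0,"y": 0,"z": 0,"wx": 0,"wy": 0,"wz": 0,"gripper": 1}]' --newtons 50

```text
time_s: 3.8
position: [0.482, -0.2601, 0.3129]
tool_rot: [[0.343, 0.939, 0.0], [0.939, -0.343, -0.0], [-0.0, 0.0, -1.0]]
ft_force: [-1.1, 0.6, 2.5]
grip_width: 0.0172
```

step_arm --increments '[{"x": 0,"y": 0,"z": -0.5,"wx": 0,"wy": 0,"wz": 0,"gripper": 1},{"x": 0,"y": 0,"z": -1.5,"wx": 0,"wy": 0,"wz": 0,"gripper": 1},{"x": 0,"y": 0,"z": -3,"wx": 0,"wy": 0,"wz": 0,"gripper": 1},{"x": 0,"y": 0,"z": -4,"wx": 0,"wy": 0,"wz": 0,"gripper": 1},{"x": 0,"y": 0,"z": -4,"wx": 0,"wy": 0,"wz": 0,"gripper": 1},{"x": 0,"y": 0,"z": -4,"wx": 0,"wy": 0,"wz": 0,"gripper": 1},{"x": 0,"y": 0,"z": -2,"wx": 0,"wy": 0,"wz": 0,"gripper": 1},{"x": 0,"y": 0,"z": 0,"wx": 0,"wy": 0,"wz": 0,"gripper": 1},{"x": 0,"y": 0,"z": 0,"wx": 0,"wy": 0,"wz": 0,"gripper": 1}]'

```text
time_s: 4.7
position: [0.4819, -0.2601, 0.5015]
tool_rot: [[0.343, 0.939, -0.001], [0.939, -0.343, 0.001], [0.001, -0.002, -1.0]]
ft_force: [-0.3, 0.1, -2.3]
grip_width: 0.0172
```

```bash
python3 - <<'E'
from rig import env
import numpy as np
s=env.observe();print(s["position"],s["tool_rot"].round(4),s["grip_width"],s["ft_force"],s["q"])
E
```

```text
[ 0.48190778 -0.26008944  0.50147825] [[ 3.428e-01  9.394e-01 -1.500e-03]
 [ 9.394e-01 -3.428e-01  1.200e-03]
 [ 6.000e-04 -1.800e-03 -1.000e+00]] 0.01720620800276174 [-0.3428376   0.05919612 -2.27579362] [-4.07458084e+01  1.88195836e+01  6.31380235e+01 -2.60169919e-03
  9.81526398e+01 -1.10701517e+02]
```

step_arm --increments '[{"x": 0,"y": 0,"z": 0,"wx": 0,"wy": 0,"wz": -0.137,"gripper": 1},{"x": 0,"y": 0,"z": 0,"wx": 0,"wy": 0,"wz": -0.137,"gripper": 1},{"x": 0,"y": 0,"z": 0,"wx": 0,"wy": 0,"wz": -0.137,"gripper": 1},{"x": 0,"y": 0,"z": 0,"wx": 0,"wy": 0,"wz": -0.137,"gripper": 1},{"x": 1.8,"y": 0.38,"z": 0,"wx": 0,"wy": 0,"wz": 0,"gripper": 1},{"x": 3,"y": 0.7,"z": 0,"wx": 0,"wy": 0,"wz": 0,"gripper": 1},{"x": 4,"y": 0.9,"z": 0,"wx": 0,"wy": 0,"wz": 0,"gripper": 1},{"x": 4,"y": 0.9,"z": 0,"wx": 0,"wy": 0,"wz": 0,"gripper": 1},{"x": 4,"y": 0.9,"z": 0,"wx": 0,"wy": 0,"wz": 0,"gripper": 1},{"x": 4,"y": 0.9,"z": 0,"wx": 0,"wy": 0,"wz": 0,"gripper": 1},{"x": 4,"y": 0.9,"z": 0,"wx": 0,"wy": 0,"wz": 0,"gripper": 1},{"x": 4,"y": 0.9,"z": 0,"wx": 0,"wy": 0,"wz": 0,"gripper": 1},{"x": 3,"y": 0.7,"z": 0,"wx": 0,"wy": 0,"wz": 0,"gripper": 1},{"x": 2,"y": 0.5,"z": 0,"wx": 0,"wy": 0,"wz": 0,"gripper": 1},{"x": 1,"y": 0.2,"z": 0,"wx": 0,"wy": 0,"wz": 0,"gripper": 1},{"x": 0,"y": 0,"z": 0,"wx": 0,"wy": 0,"wz": 0,"gripper": 1},{"x": 0,"y": 0,"z": 0,"wx": 0,"wy": 0,"wz": 0,"gripper": 1}]'

```text
time_s: 6.4
position: [0.4906, 0.0962, 0.5022]
tool_rot: [[-0.196, 0.981, -0.001], [0.981, 0.196, -0.0], [-0.0, -0.001, -1.0]]
ft_force: [0.1, -0.0, -2.0]
grip_width: 0.0176
```

```bash
python3 - <<'E'
from rig import env
from h import *
o=env.observe();print(o["position"],o["tool_rot"].round(4),o["ft_force"])
for n in("top","side"):
    i=env.get_image(n);pickle.dump(i,open(n+"2.pkl","wb"))
t,s=ld("top2"),ld("side2")
p=o["position"].copy();p[2]-=.313
x,y=o["tool_rot"][:,0],o["tool_rot"][:,1]   # gauge y = tool x, gauge x = tool y
W=lambda L:p+np.outer(np.array(L)[:,0],y)+np.outer(np.array(L)[:,1],x)+np.outer(np.array(L)[:,2],[0,0,1])
FL=[(-.022,-.025,0),(.022,-.025,0),(.022,.025,0),(-.022,.025,0),(-.022,-.025,0)]
H=[(-.018,0,.058),(-.018,0,.104),(.016,0,.104),(.016,0,.086)]
a=crop(s["color"],160,280,80,200,560,560);b=crop(t["color"],170,240,200,270,240,240)
for L in(FL,H): cv2.polylines(a,[((proj(s,W(L))-[160,80]+.5)*560/120).astype(np.int32)],False,(0,0,255),1)
b=cv2.copyMakeBorder(b,0,320,0,0,0)
cv2.imwrite("pics/p2.png",np.hstack([a,b]))
E
```

```text
[0.49063421 0.09621565 0.50222836] [[-1.959e-01  9.806e-01 -1.000e-03]
 [ 9.806e-01  1.959e-01 -3.000e-04]
 [-1.000e-04 -1.000e-03 -1.000e+00]] [ 0.09144765 -0.04778475 -2.00585868]
```

View pics/p2.png

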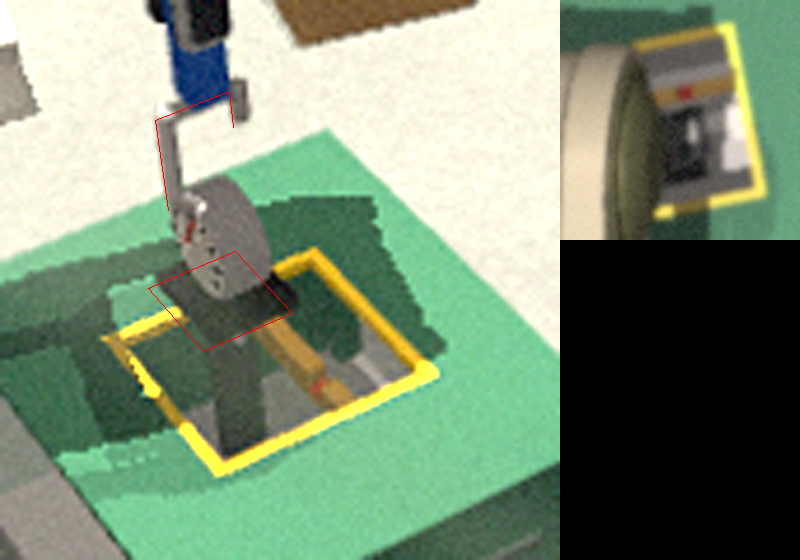

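```bash
cat > pose.py <<'E'
from h import *
def W(o,L,d=(0,0,0)):
    p=o["position"]+np.array(d);p=p-[0,0,.313];L=np.array(L,float)
    return p+np.outer(L[:,0],o["tool_rot"][:,1])+np.outer(L[:,1],o["tool_rot"][:,0])+np.outer(L[:,2],[0,0,1])
E
python3 - <<'E'
from rig import env
from pose import *
o=env.observe();s=ld("side2");k=560/120
print("cam",-cv2.Rodrigues(s["rvec"])[0].T@s["tvec"].reshape(3))
L=[(-.018,0,.058),(.016,0,.104),(.016,0,.086),(.022,-.025,.004)]
m=np.array([(175,205),(238,87),(238,118),(297,297)])/k+[160,80]-.5
for d in((0,0,0),(.0033,-.0019,0)): print(d,(m-proj(s,W(o,L,d))).round(1).tolist())
r=least_squares(lambda d:(proj(s,W(o,L,[d[0],d[1],0]))-m).ravel(),[0,0]);print(r.x)
E
```

```text
cam [ 0.3183272  -0.64141449  0.84033298]
(0, 0, 0) [[1.3, -1.2], [1.7, -0.9], [0.8, -2.0], [1.0, -2.0]]
(0.0033, -0.0019, 0) [[-0.6, -1.4], [-0.3, -1.1], [-1.2, -2.2], [-0.8, -2.1]]
[0.00364523 0.0036212 ]
```

step_arm --increments '[{"x": 0,"y": 0,"z": 1,"wx": 0,"wy": 0,"wz": 0,"gripper": 1},{"x": 0,"y": 0,"z": 1.75,"wx": 0,"wy": 0,"wz": 0,"gripper": 1},{"x": 0,"y": 0,"z": 2,"wx": 0,"wy": 0,"wz": 0,"gripper": 1},{"x": 0,"y": 0,"z": 2,"wx": 0,"wy": 0,"wz": 0,"gripper": 1},{"x": 0,"y": 0,"z": 2,"wx": 0,"wy": 0,"wz": 0,"gripper": 1},{"x": 0,"y": 0,"z": 2,"wx": 0,"wy": 0,"wz": 0,"gripper": 1},{"x": 0,"y": 0,"z": 2,"wx": 0,"wy": 0,"wz": 0,"gripper": 1},{"x": 0,"y": 0,"z": 1,"wx": 0,"wy": 0,"wz": 0,"gripper": 1},{"x": 0,"y": 0,"z": 0,"wx": 0,"wy": 0,"wz": 0,"gripper": 1},{"x": 0,"y": 0,"z": 0,"wx": 0,"wy": 0,"wz": 0,"gripper": 1}]'

```text
time_s: 7.5
position: [0.4909, 0.0964, 0.3657]
tool_rot: [[-0.197, 0.981, 0.001], [0.981, 0.197, -0.0], [-0.0, 0.001, -1.0]]
ft_force: [-0.7, 1.0, -1.6]
grip_width: 0.0174
```

```bash
python3 - <<'E'
from rig import env
from pose import *
o=env.observe();print(o["position"],o["ft_force"],o["wrist_torque"])
s=env.get_image("side");pickle.dump(s,open("side3.pkl","wb"))
cv2.imwrite("pics/s3.png",crop(s["color"],150,280,110,210,780,600,2.2))
E
```

```text
[0.49086088 0.09641079 0.36573574] [-0.67185517  0.99528873 -1.62164221] [-0.00100725 -0.00333142  0.0284013 ]
```

View pics/s3.png

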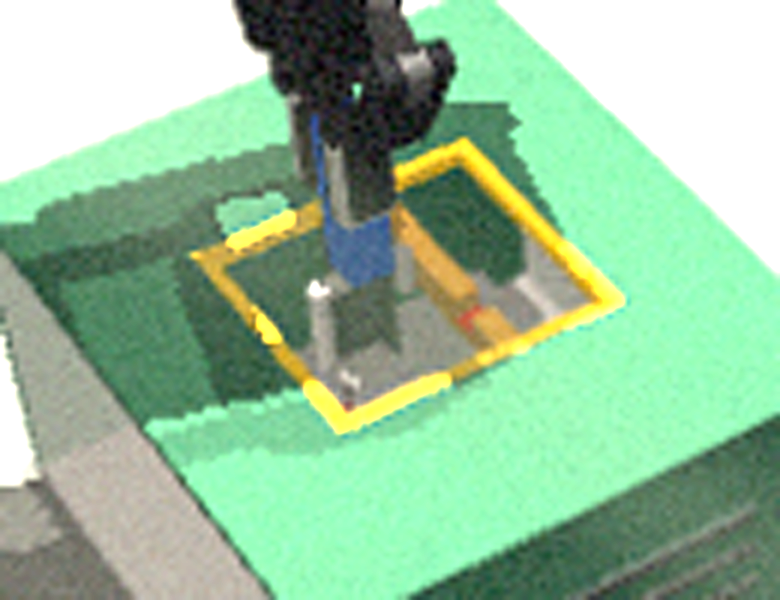

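step_arm --increments '[{"x": 0,"y": 0.4,"z": 0,"wx": 0,"wy": 0,"wz": 0,"gripper": 1},{"x": 0,"y": 0.7,"z": 0,"wx": 0,"wy": 0,"wz": 0,"gripper": 1},{"x": 0,"y": 0.7,"z": 0,"wx": 0,"wy": 0,"wz": 0,"gripper": 1},{"x": 0,"y": 0.7,"z": 0,"wx": 0,"wy": 0,"wz": 0,"gripper": 1},{"x": 0,"y": 0.7,"z": 0,"wx": 0,"wy": 0,"wz": 0,"gripper": 1},{"x": 0,"y": 0.5,"z": 0,"wx": 0,"wy": 0,"wz": 0,"gripper": 1},{"x": 0,"y": 0,"z": 0,"wx": 0,"wy": 0,"wz": 0,"gripper": 1},{"x": 0,"y": 0,"z": 0,"wx": 0,"wy": 0,"wz": 0,"gripper": 1}]'

```text
time_s: 8.35
position: [0.5269, 0.104, 0.3651]
tool_rot: [[-0.197, 0.98, -0.0], [0.98, 0.197, -0.0], [0.0, -0.0, -1.0]]
ft_force: [-0.2, -0.2, -1.8]
grip_width: 0.0173
```

```bash
python3 - <<'E'
from rig import env
from pose import *
o=env.observe();print(o["position"],o["ft_force"],o["wrist_torque"])
s=env.get_image("side");pickle.dump(s,open("side4.pkl","wb"))
cv2.imwrite("pics/s4.png",crop(s["color"],180,260,125,185,780,585,2.2))
E
```

```text
[0.5269299  0.10396709 0.36507663] [-0.24474786 -0.198138   -1.80302701] [ 0.04469733 -0.0038049   0.03810342]
```

View pics/s4.png

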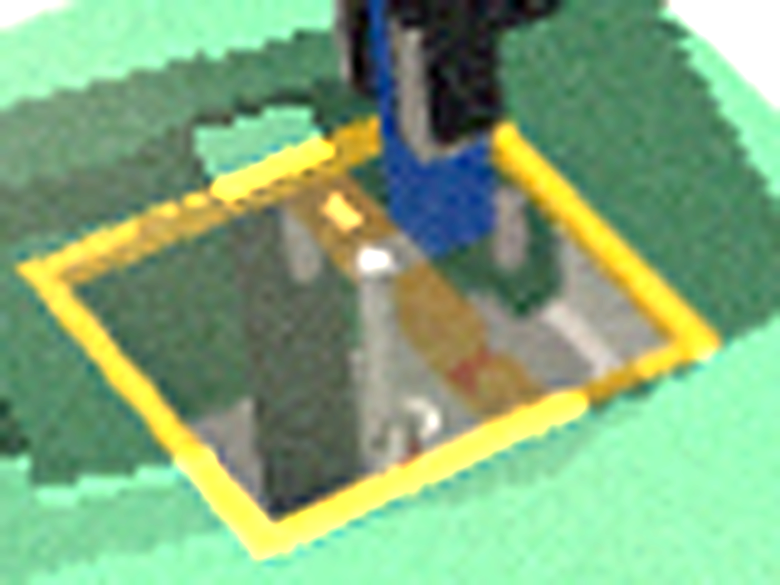

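step_arm --increments '[{"x": 0,"y": 0,"z": 0.4,"wx": 0,"wy": 0,"wz": 0,"gripper": 1},{"x": 0,"y": 0,"z": 0.6,"wx": 0,"wy": 0,"wz": 0,"gripper": 1},{"x": 0,"y": 0,"z": 0.5,"wx": 0,"wy": 0,"wz": 0,"gripper": 1},{"x": 0,"y": 0,"z": 0.2,"wx": 0,"wy": 0,"wz": 0,"gripper": 1},{"x": 0,"y": 0,"z": 0,"wx": 0,"wy": 0,"wz": 0,"gripper": 1},{"x": 0,"y": 0,"z": 0,"wx": 0,"wy": 0,"wz": 0,"gripper": 1}]'

```text
time_s: 9.0
position: [0.527, 0.1039, 0.3483]
tool_rot: [[-0.197, 0.98, 0.0], [0.98, 0.197, -0.0], [-0.0, 0.0, -1.0]]
ft_force: [-0.9, 0.2, -1.7]
grip_width: 0.0175
```

step_arm --increments '[{"x": 0,"y": 0,"z": 0.1,"wx": 0,"wy": 0,"wz": 0,"gripper": 1},{"x": 0,"y": 0,"z": 0.1,"wx": 0,"wy": 0,"wz": 0,"gripper": 1},{"x": 0,"y": 0,"z": 0,"wx": 0,"wy": 0,"wz": 0,"gripper": 1}]'

```text
time_s: 9.3
position: [0.5269, 0.1039, 0.3461]
tool_rot: [[-0.197, 0.98, -0.0], [0.98, 0.197, 0.0], [0.0, -0.0, -1.0]]
ft_force: [0.2, -0.2, -1.8]
grip_width: 0.0173
```

step_arm --increments '[{"x": 0,"y": 0,"z": 0.1,"wx": 0,"wy": 0,"wz": 0,"gripper": 1},{"x": 0,"y": 0,"z": 0,"wx": 0,"wy": 0,"wz": 0,"gripper": 1}]'

```text
time_s: 9.5
position: [0.5269, 0.1039, 0.3451]
tool_rot: [[-0.197, 0.98, -0.0], [0.98, 0.197, -0.0], [0.0, -0.0, -1.0]]
ft_force: [0.0, -0.0, -1.9]
grip_width: 0.0174
```

step_arm --increments '[{"x": 0,"y": 0,"z": 0.1,"wx": 0,"wy": 0,"wz": 0,"gripper": 1},{"x": 0,"y": 0,"z": 0,"wx": 0,"wy": 0,"wz": 0,"gripper": 1}]'

```text
time_s: 9.7
position: [0.5269, 0.1039, 0.3441]
tool_rot: [[-0.197, 0.98, -0.0], [0.98, 0.197, 0.0], [0.0, -0.0, -1.0]]
ft_force: [-0.1, -0.2, -2.1]
grip_width: 0.0171
```

step_arm --increments '[{"x": 0,"y": 0,"z": 0.05,"wx": 0,"wy": 0,"wz": 0,"gripper": 1},{"x": 0,"y": 0,"z": 0,"wx": 0,"wy": 0,"wz": 0,"gripper": 1}]'

```text
time_s: 9.9
position: [0.527, 0.1039, 0.3439]
tool_rot: [[-0.197, 0.98, 0.0], [0.98, 0.197, -0.0], [-0.0, 0.0, -1.0]]
ft_force: [-0.6, -0.4, -0.7]
grip_width: 0.0171
```

step_arm --increments '[{"x": 0,"y": 0,"z": 0.05,"wx": 0,"wy": 0,"wz": 0,"gripper": 1},{"x": 0,"y": 0,"z": 0,"wx": 0,"wy": 0,"wz": 0,"gripper": 1}]'

```text
time_s: 10.1
position: [0.527, 0.1039, 0.3435]
tool_rot: [[-0.197, 0.98, 0.001], [0.98, 0.197, -0.0], [-0.0, 0.001, -1.0]]
ft_force: [-0.9, -1.1, 2.8]
grip_width: 0.0171
```

step_arm --increments '[{"x": -0.1,"y": 0,"z": 0,"wx": 0,"wy": 0,"wz": 0,"gripper": 1},{"x": -0.1,"y": 0,"z": 0,"wx": 0,"wy": 0,"wz": 0,"gripper": 1},{"x": -0.1,"y": 0,"z": 0,"wx": 0,"wy": 0,"wz": 0,"gripper": 1},{"x": -0.1,"y": 0,"z": 0,"wx": 0,"wy": 0,"wz": 0,"gripper": 1}]'

```text
time_s: 10.5
position: [0.5278, 0.1, 0.3433]
tool_rot: [[-0.197, 0.98, 0.0], [0.98, 0.197, 0.0], [0.0, 0.0, -1.0]]
ft_force: [-0.2, 2.0, 1.5]
grip_width: 0.0173
```

step_arm --increments '[{"x": -0.1,"y": 0,"z": 0,"wx": 0,"wy": 0,"wz": 0,"gripper": 1},{"x": -0.1,"y": 0,"z": 0,"wx": 0,"wy": 0,"wz": 0,"gripper": 1},{"x": -0.1,"y": 0,"z": 0,"wx": 0,"wy": 0,"wz": 0,"gripper": 1}]'

```text
time_s: 10.8
position: [0.5284, 0.0968, 0.3431]
tool_rot: [[-0.197, 0.98, -0.0], [0.98, 0.197, -0.001], [-0.001, -0.0, -1.0]]
ft_force: [-0.1, 0.3, -0.8]
grip_width: 0.0174
```

step_arm --increments '[{"x": -0.1,"y": 0,"z": 0,"wx": 0,"wy": 0,"wz": 0,"gripper": 1},{"x": 0,"y": 0,"z": 0,"wx": 0,"wy": 0,"wz": 0,"gripper": 1}]'

```text
time_s: 11.0
position: [0.5286, 0.0957, 0.3428]
tool_rot: [[-0.197, 0.98, -0.001], [0.98, 0.197, -0.001], [-0.0, -0.001, -1.0]]
ft_force: [0.3, 0.2, -0.9]
grip_width: 0.0174
```

step_arm --increments '[{"x": -0.1,"y": 0,"z": 0,"wx": 0,"wy": 0,"wz": 0,"gripper": 1},{"x": 0,"y": 0,"z": 0,"wx": 0,"wy": 0,"wz": 0,"gripper": 1}]'

```text
time_s: 11.2
position: [0.5288, 0.095, 0.3431]
tool_rot: [[-0.197, 0.98, -0.0], [0.98, 0.197, -0.0], [-0.0, -0.0, -1.0]]
ft_force: [-1.1, 0.5, -2.1]
grip_width: 0.0174
```

step_arm --increments '[{"x": 0,"y": 0,"z": 0.08,"wx": 0,"wy": 0,"wz": 0,"gripper": 1},{"x": 0,"y": 0,"z": 0,"wx": 0,"wy": 0,"wz": 0,"gripper": 1},{"x": 0,"y": 0,"z": 0,"wx": 0,"wy": 0,"wz": 0,"gripper": 1}]'

```text
time_s: 11.5
position: [0.5287, 0.0951, 0.3424]
tool_rot: [[-0.197, 0.98, -0.0], [0.98, 0.197, -0.0], [-0.0, -0.0, -1.0]]
ft_force: [0.3, 0.1, -2.1]
grip_width: 0.0172
```

step_arm --increments '[{"x": 0,"y": 0,"z": 0.1,"wx": 0,"wy": 0,"wz": 0,"gripper": 1},{"x": 0,"y": 0,"z": 0,"wx": 0,"wy": 0,"wz": 0,"gripper": 1},{"x": 0,"y": 0,"z": 0,"wx": 0,"wy": 0,"wz": 0,"gripper": 1}]'

```text
time_s: 11.8
position: [0.5288, 0.0951, 0.3414]
tool_rot: [[-0.197, 0.98, 0.0], [0.98, 0.197, -0.0], [-0.0, 0.0, -1.0]]
ft_force: [0.1, -1.3, -2.4]
grip_width: 0.0172
```

step_arm --increments '[{"x": 0,"y": 0,"z": 0.1,"wx": 0,"wy": 0,"wz": 0,"gripper": 1},{"x": 0,"y": 0,"z": 0,"wx": 0,"wy": 0,"wz": 0,"gripper": 1}]'

```text
time_s: 12.0
position: [0.5288, 0.095, 0.3404]
tool_rot: [[-0.197, 0.98, 0.0], [0.98, 0.197, -0.0], [-0.0, 0.0, -1.0]]
ft_force: [-0.2, -1.1, -1.2]
grip_width: 0.0172
```

step_arm --increments '[{"x": -0.07,"y": 0,"z": 0,"wx": 0,"wy": 0,"wz": 0,"gripper": 1},{"x": 0,"y": 0,"z": 0.1,"wx": 0,"wy": 0,"wz": 0,"gripper": 1},{"x": 0,"y": 0,"z": 0,"wx": 0,"wy": 0,"wz": 0,"gripper": 1}]'

```text
time_s: 12.3
position: [0.5288, 0.0945, 0.3392]
tool_rot: [[-0.197, 0.98, -0.001], [0.98, 0.197, 0.0], [0.0, -0.001, -1.0]]
ft_force: [0.0, -0.9, -2.6]
grip_width: 0.0172
```

step_arm --increments '[{"x": 0,"y": 0,"z": 0.1,"wx": 0,"wy": 0,"wz": 0,"gripper": 1},{"x": 0,"y": 0,"z": 0.1,"wx": 0,"wy": 0,"wz": 0,"gripper": 1},{"x": 0,"y": 0,"z": 0,"wx": 0,"wy": 0,"wz": 0,"gripper": 1}]'

```text
time_s: 12.6
position: [0.5288, 0.0944, 0.3376]
tool_rot: [[-0.197, 0.98, 0.0], [0.98, 0.197, 0.0], [-0.0, 0.0, -1.0]]
ft_force: [-0.4, -0.3, 2.1]
grip_width: 0.0174
```

step_arm --increments '[{"x": 0,"y": 0,"z": 0.1,"wx": 0,"wy": 0,"wz": 0,"gripper": 1},{"x": 0,"y": 0,"z": 0,"wx": 0,"wy": 0,"wz": 0,"gripper": 1}]'

```text
time_s: 12.8
position: [0.5288, 0.0944, 0.3366]
tool_rot: [[-0.197, 0.98, 0.0], [0.98, 0.197, 0.0], [0.0, 0.0, -1.0]]
ft_force: [-2.0, 0.4, 2.9]
grip_width: 0.0173
```

```bash
python3 - <<'E'
from rig import env
from pose import *
o=env.observe();print(o["position"],o["ft_force"],o["wrist_torque"])
s=env.get_image("side");pickle.dump(s,open("side5.pkl","wb"))
cv2.imwrite("pics/s5.png",crop(s["color"],180,260,125,185,780,585,2.2))
E
```

```text
[0.528832   0.09443175 0.33657169] [-2.01012817  0.38349632  2.89703405] [ 0.05089631  0.19820495 -0.04038463]
```

View pics/s5.png

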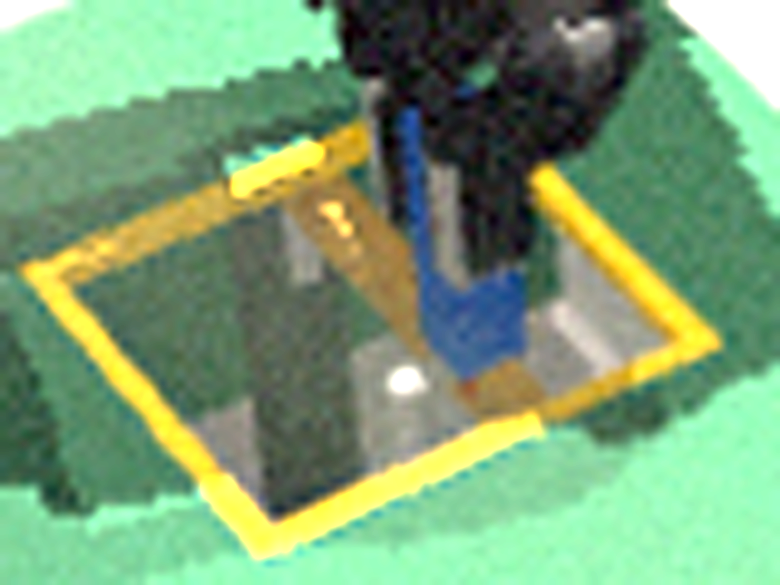

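step_arm --increments '[{"x": 0,"y": 0,"z": -0.15,"wx": 0,"wy": 0,"wz": 0,"gripper": 1},{"x": 0,"y": 0,"z": -0.1,"wx": 0,"wy": 0,"wz": 0,"gripper": 1},{"x": 0,"y": 0,"z": 0,"wx": 0,"wy": 0,"wz": 0,"gripper": 1}]'

```text
time_s: 13.15
position: [0.5289, 0.0944, 0.3388]
tool_rot: [[-0.197, 0.98, -0.0], [0.98, 0.197, -0.0], [0.0, -0.0, -1.0]]
ft_force: [0.6, -0.5, -1.4]
grip_width: 0.0172
```

step_arm --increments '[{"x": -0.05,"y": 0,"z": 0,"wx": 0,"wy": 0,"wz": 0,"gripper": 1},{"x": 0,"y": 0,"z": 0,"wx": 0,"wy": 0,"wz": 0,"gripper": 1}]'

```text
time_s: 13.35
position: [0.529, 0.0939, 0.3387]
tool_rot: [[-0.197, 0.98, -0.0], [0.98, 0.197, -0.0], [0.0, -0.0, -1.0]]
ft_force: [-0.1, -0.2, -1.2]
grip_width: 0.0174
```

step_arm --increments '[{"x": -0.05,"y": 0,"z": 0,"wx": 0,"wy": 0,"wz": 0,"gripper": 1},{"x": 0,"y": 0,"z": 0,"wx": 0,"wy": 0,"wz": 0,"gripper": 1}]'

```text
time_s: 13.55
position: [0.5291, 0.0934, 0.3389]
tool_rot: [[-0.197, 0.98, -0.0], [0.98, 0.197, -0.0], [0.0, -0.0, -1.0]]
ft_force: [-0.4, 0.4, -2.3]
grip_width: 0.0172
```

step_arm --increments '[{"x": -0.05,"y": 0,"z": 0,"wx": 0,"wy": 0,"wz": 0,"gripper": 1},{"x": 0,"y": 0,"z": 0,"wx": 0,"wy": 0,"wz": 0,"gripper": 1}]'

```text
time_s: 13.75
position: [0.5292, 0.0929, 0.3389]
tool_rot: [[-0.197, 0.98, 0.0], [0.98, 0.197, -0.0], [-0.0, 0.0, -1.0]]
ft_force: [0.3, 0.3, -1.4]
grip_width: 0.0172
```

step_arm --increments '[{"x": -0.05,"y": 0,"z": 0,"wx": 0,"wy": 0,"wz": 0,"gripper": 1},{"x": 0,"y": 0,"z": 0,"wx": 0,"wy": 0,"wz": 0,"gripper": 1}]'

```text
time_s: 13.95
position: [0.5293, 0.0924, 0.3389]
tool_rot: [[-0.197, 0.98, 0.0], [0.98, 0.197, -0.0], [-0.0, 0.0, -1.0]]
ft_force: [1.0, 0.0, -1.9]
grip_width: 0.017
```

step_arm --increments '[{"x": -0.05,"y": 0,"z": 0,"wx": 0,"wy": 0,"wz": 0,"gripper": 1},{"x": 0,"y": 0,"z": 0,"wx": 0,"wy": 0,"wz": 0,"gripper": 1}]'

```text
time_s: 14.15
position: [0.5294, 0.0919, 0.3389]
tool_rot: [[-0.197, 0.98, -0.0], [0.98, 0.197, -0.0], [-0.0, -0.0, -1.0]]
ft_force: [-0.2, -0.0, -1.4]
grip_width: 0.0168
```

step_arm --increments '[{"x": -0.05,"y": 0,"z": 0,"wx": 0,"wy": 0,"wz": 0,"gripper": 1},{"x": 0,"y": 0,"z": 0,"wx": 0,"wy": 0,"wz": 0,"gripper": 1}]'

```text
time_s: 14.35
position: [0.5294, 0.0915, 0.3389]
tool_rot: [[-0.197, 0.98, -0.0], [0.98, 0.197, 0.0], [0.0, 0.0, -1.0]]
ft_force: [-0.2, 0.5, -0.7]
grip_width: 0.0174
```

step_arm --increments '[{"x": -0.05,"y": 0,"z": 0,"wx": 0,"wy": 0,"wz": 0,"gripper": 1},{"x": 0,"y": 0,"z": 0,"wx": 0,"wy": 0,"wz": 0,"gripper": 1}]'

```text
time_s: 14.55
position: [0.5295, 0.0912, 0.3389]
tool_rot: [[-0.197, 0.98, -0.0], [0.98, 0.197, 0.001], [0.001, 0.0, -1.0]]
ft_force: [-1.0, 3.3, -1.4]
grip_width: 0.0172
```

step_arm --increments '[{"x": 0.1,"y": 0,"z": 0,"wx": 0,"wy": 0,"wz": 0,"gripper": 1},{"x": 0.1,"y": 0,"z": 0,"wx": 0,"wy": 0,"wz": 0,"gripper": 1},{"x": 0,"y": 0,"z": 0.1,"wx": 0,"wy": 0,"wz": 0,"gripper": 1},{"x": 0,"y": 0,"z": 0,"wx": 0,"wy": 0,"wz": 0,"gripper": 1}]'

```text
time_s: 14.95
position: [0.5292, 0.0929, 0.3379]
tool_rot: [[-0.197, 0.98, 0.0], [0.98, 0.197, -0.0], [-0.0, 0.0, -1.0]]
ft_force: [0.5, 0.4, -1.6]
grip_width: 0.017
```

step_arm --increments '[{"x": 0,"y": 0,"z": 0.1,"wx": 0,"wy": 0,"wz": 0,"gripper": 1},{"x": 0,"y": 0,"z": 0,"wx": 0,"wy": 0,"wz": 0,"gripper": 1}]'

```text
time_s: 15.15
position: [0.5292, 0.0929, 0.3372]
tool_rot: [[-0.197, 0.98, 0.0], [0.98, 0.197, -0.0], [-0.0, 0.0, -1.0]]
ft_force: [-1.3, 0.7, 2.7]
grip_width: 0.017
```

step_arm --increments '[{"x": 0,"y": 0,"z": 0.05,"wx": 0,"wy": 0,"wz": 0,"gripper": 1},{"x": 0,"y": 0,"z": 0,"wx": 0,"wy": 0,"wz": 0,"gripper": 1}]'

```text
time_s: 15.35
position: [0.5292, 0.0929, 0.3366]
tool_rot: [[-0.197, 0.98, 0.0], [0.98, 0.197, -0.0], [-0.0, 0.0, -1.0]]
ft_force: [-0.6, -0.8, 3.7]
grip_width: 0.0175
```

```bash
python3 - <<'E'
from rig import env
from pose import *
o=env.observe()
s=env.get_image("side");pickle.dump(s,open("side6.pkl","wb"))
s0=ld("side0");k=5
class G: pass
ga=[.48524,-.26204,-.3493];c,sn=np.cos(ga[2]),np.sin(ga[2])
for z in(.100,.103,.106,.109,.112,.115,.172):
  for dx,dy in((-.009,-.009),(.009,-.009)):
    p=[ga[0]+c*dx-sn*dy,ga[1]+sn*dx+c*dy,z]; print(z,((proj(s0,[p])-[235,275]+.5)*k).round(0).tolist(),end=" ")
  print()
x0,y0,K=210,140,16
im=crop(s["color"],x0,x0+45,y0,y0+35,45*K,35*K,2.2)
d=np.array([.0025,0.001,.001])
bx=lambda z:[(-.009,-.009,z),(.009,-.009,z),(.009,.009,z),(-.009,.009,z),(-.009,-.009,z)]
for L,col in((bx(.106),(255,255,0)),([(-.018,0,.1),(.016,0,.1)],(0,0,255)),([(-.018,0,.104),(.016,0,.104)],(255,255,255))):
    cv2.polylines(im,[((proj(s,W(o,L,d))-[x0,y0]+.5)*K).astype(np.int32)],False,col,1)
cv2.imwrite("pics/s6.png",im)
E
```

```text
0.1 [[169.0, 204.0]] 0.1 [[221.0, 202.0]] 
0.103 [[169.0, 200.0]] 0.103 [[221.0, 197.0]] 
0.106 [[169.0, 195.0]] 0.106 [[221.0, 193.0]] 
0.109 [[169.0, 191.0]] 0.109 [[221.0, 189.0]] 
0.112 [[169.0, 187.0]] 0.112 [[221.0, 184.0]] 
0.115 [[169.0, 183.0]] 0.115 [[222.0, 180.0]] 
0.172 [[168.0, 95.0]] 0.172 [[224.0, 92.0]]
```

View pics/s6.png

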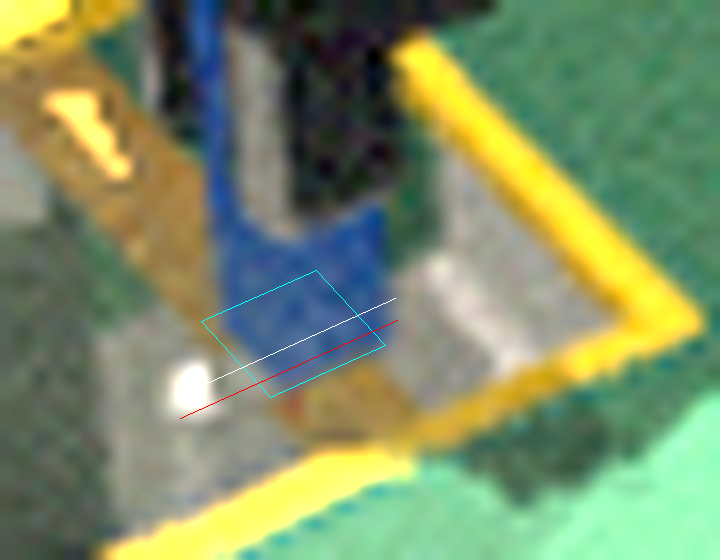

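step_arm --increments '[{"x": 0,"y": 0,"z": -0.1,"wx": 0,"wy": 0,"wz": 0,"gripper": 1},{"x": 0,"y": 0,"z": -0.02,"wx": 0,"wy": 0,"wz": 0,"gripper": 1},{"x": 0,"y": 0,"z": 0,"wx": 0,"wy": 0,"wz": 0,"gripper": 1}]'

```text
time_s: 15.7
position: [0.5292, 0.0929, 0.3377]
tool_rot: [[-0.197, 0.98, 0.0], [0.98, 0.197, -0.0], [-0.0, 0.0, -1.0]]
ft_force: [-0.1, -0.9, 2.6]
grip_width: 0.0171
```

step_arm --increments '[{"x": 0,"y": 0,"z": 0,"wx": 0,"wy": 0,"wz": 0,"gripper": 2.0},{"x": 0,"y": 0,"z": 0,"wx": 0,"wy": 0,"wz": 0,"gripper": 2.4},{"x": 0,"y": 0,"z": 0,"wx": 0,"wy": 0,"wz": 0,"gripper": 2.8},{"x": 0,"y": 0,"z": 0,"wx": 0,"wy": 0,"wz": 0,"gripper": 2.8},{"x": 0,"y": 0,"z": 0,"wx": 0,"wy": 0,"wz": 0,"gripper": 2.8},{"x": 0,"y": 0,"z": 0,"wx": 0,"wy": 0,"wz": 0,"gripper": 2.8}]'

```text
time_s: 16.3
position: [0.5292, 0.0929, 0.3376]
tool_rot: [[-0.197, 0.98, -0.0], [0.98, 0.197, 0.0], [0.0, -0.0, -1.0]]
ft_force: [0.6, 0.1, 0.4]
grip_width: 0.0279
```

```bash
cat > cmp.py <<'E'
import sys
from pose import *
# vertical shift of blue lower handle between two side pictures, subpixel, from blue-mask lower boundary
def low(n):
    c=ld(n)["color"][140:175,205:245].astype(float);b,g,r=c[...,0],c[...,1],c[...,2]
    q=b-np.maximum(g,r);m=(q>15);l,k=cv2.connectedComponentsWithStats(m.astype(np.uint8))[1:3]
    j=1+np.argmax(k[1:,4]);ys,xs=np.nonzero(l==j);w=q[ys,xs]
    return j,k[j].tolist(),(xs.mean()+205).round(2),(ys.mean()+140).round(2),[(int(x)+205,int(ys[xs==x].max())+140) for x in np.unique(xs)]
for n in sys.argv[1:]: print(n,low(n))
E
python3 - <<'E'
from rig import env
import pickle
o=env.observe();print(o["position"],o["ft_force"],o["grip_width"])
pickle.dump(env.get_image("side"),open("side7.pkl","wb"))
from pose import *
a=crop(ld("side6")["color"],205,245,135,175,400,400,2.2);b=crop(ld("side7")["color"],205,245,135,175,400,400,2.2)
cv2.imwrite("pics/s7.png",np.hstack([a,b]))
E
python3 cmp.py side6 side7
```

```text
[0.5291502  0.09294987 0.33758344] [0.58537049 0.12078512 0.3990533 ] 0.027874356948659335
side6 (np.int64(1), [17, 0, 12, 24, 107], np.float64(227.38), np.float64(155.35), [(222, 146), (223, 153), (224, 160), (225, 161), (226, 162), (227, 163), (228, 163), (229, 162), (230, 162), (231, 161), (232, 161), (233, 161)])
side7 (np.int64(1), [17, 0, 12, 23, 106], np.float64(226.69), np.float64(153.77), [(222, 147), (223, 152), (224, 159), (225, 160), (226, 161), (227, 162), (228, 162), (229, 162), (230, 161), (231, 161), (232, 160), (233, 160)])
```

step_arm --increments '[{"x": 0,"y": 0,"z": 0,"wx": 0,"wy": 0,"wz": 0,"gripper": 1.5},{"x": 0,"y": 0,"z": 0,"wx": 0,"wy": 0,"wz": 0,"gripper": 1},{"x": 0,"y": 0,"z": 0,"wx": 0,"wy": 0,"wz": 0,"gripper": 1},{"x": 0,"y": 0,"z": -0.1,"wx": 0,"wy": 0,"wz": 0,"gripper": 1},{"x": 0,"y": -0.15,"z": 0,"wx": 0,"wy": 0,"wz": 0,"gripper": 1},{"x": 0,"y": -0.15,"z": 0,"wx": 0,"wy": 0,"wz": 0,"gripper": 1},{"x": 0,"y": 0,"z": 0,"wx": 0,"wy": 0,"wz": 0,"gripper": 1}]' --newtons 30

```text
time_s: 17.05
position: [0.526, 0.0923, 0.3385]
tool_rot: [[-0.197, 0.98, -0.0], [0.98, 0.197, -0.0], [0.0, -0.0, -1.0]]
ft_force: [-0.2, 0.2, -1.7]
grip_width: 0.0178
```

step_arm --increments '[{"x": 0,"y": 0,"z": 0.05,"wx": 0,"wy": 0,"wz": 0,"gripper": 1},{"x": 0,"y": 0,"z": 0.05,"wx": 0,"wy": 0,"wz": 0,"gripper": 1},{"x": 0,"y": 0,"z": 0,"wx": 0,"wy": 0,"wz": 0,"gripper": 1}]'

```text
time_s: 17.35
position: [0.5262, 0.0923, 0.3377]
tool_rot: [[-0.197, 0.98, 0.0], [0.98, 0.197, -0.0], [-0.0, 0.0, -1.0]]
ft_force: [-0.4, -0.4, -0.0]
grip_width: 0.0176
```

step_arm --increments '[{"x": 0,"y": 0,"z": 0.05,"wx": 0,"wy": 0,"wz": 0,"gripper": 1},{"x": 0,"y": 0,"z": 0,"wx": 0,"wy": 0,"wz": 0,"gripper": 1}]'

```text
time_s: 17.55
position: [0.5262, 0.0923, 0.3374]
tool_rot: [[-0.197, 0.98, 0.0], [0.98, 0.197, -0.0], [-0.0, 0.0, -1.0]]
ft_force: [-0.9, 0.6, 2.1]
grip_width: 0.0172
```

step_arm --increments '[{"x": 0,"y": 0,"z": 0.05,"wx": 0,"wy": 0,"wz": 0,"gripper": 1},{"x": 0,"y": 0,"z": 0,"wx": 0,"wy": 0,"wz": 0,"gripper": 1}]'

```text
time_s: 17.75
position: [0.5262, 0.0923, 0.3367]
tool_rot: [[-0.197, 0.98, 0.0], [0.98, 0.197, -0.0], [-0.0, 0.0, -1.0]]
ft_force: [-1.8, 0.7, 2.6]
grip_width: 0.0174
```

step_arm --increments '[{"x": 0,"y": 0.1,"z": 0.1,"wx": 0,"wy": 0,"wz": 0,"gripper": 1},{"x": 0.1,"y": 0.1,"z": 0.1,"wx": 0,"wy": 0,"wz": 0,"gripper": 1},{"x": -0.1,"y": 0,"z": 0,"wx": 0,"wy": 0,"wz": 0.03,"gripper": 1},{"x": -0.1,"y": 0,"z": 0,"wx": 0,"wy": 0,"wz": -0.06,"gripper": 1},{"x": 0.1,"y": 0,"z": 0,"wx": 0,"wy": 0,"wz": 0.03,"gripper": 1},{"x": 0,"y": 0,"z": 0,"wx": 0,"wy": 0,"wz": 0,"gripper": 1}]'

```text
time_s: 18.35
position: [0.5284, 0.0927, 0.3348]
tool_rot: [[-0.195, 0.981, 0.001], [0.981, 0.195, -0.0], [-0.0, 0.001, -1.0]]
ft_force: [-0.2, -2.1, 2.9]
grip_width: 0.0174
```

step_arm --increments '[{"x": 0,"y": 0,"z": -0.1,"wx": 0,"wy": 0,"wz": 0,"gripper": 1},{"x": 0,"y": 0,"z": -0.1,"wx": 0,"wy": 0,"wz": 0,"gripper": 1},{"x": 0,"y": 0,"z": 0,"wx": 0,"wy": 0,"wz": 0,"gripper": 1}]'

```text
time_s: 18.65
position: [0.5283, 0.0927, 0.3369]
tool_rot: [[-0.197, 0.98, 0.001], [0.98, 0.197, -0.0], [-0.0, 0.001, -1.0]]
ft_force: [1.5, -1.7, 3.3]
grip_width: 0.0173
```

step_arm --increments '[{"x": 0,"y": 0,"z": -0.1,"wx": 0,"wy": 0,"wz": 0,"gripper": 1},{"x": 0,"y": 0,"z": 0,"wx": 0,"wy": 0,"wz": 0,"gripper": 1}]'

```text
time_s: 18.85
position: [0.5281, 0.0927, 0.3376]
tool_rot: [[-0.197, 0.98, 0.0], [0.98, 0.197, 0.0], [0.0, 0.0, -1.0]]
ft_force: [1.4, -0.6, 2.0]
grip_width: 0.0175
```

step_arm --increments '[{"x": 0,"y": 0,"z": -0.02,"wx": 0,"wy": 0,"wz": 0,"gripper": 1},{"x": 0,"y": 0,"z": 0,"wx": 0,"wy": 0,"wz": 0,"gripper": 2.2},{"x": 0,"y": 0,"z": 0,"wx": 0,"wy": 0,"wz": 0,"gripper": 3},{"x": 0,"y": 0,"z": 0,"wx": 0,"wy": 0,"wz": 0,"gripper": 5},{"x": 0,"y": 0,"z": 0,"wx": 0,"wy": 0,"wz": 0,"gripper": 6.5},{"x": 0,"y": 0,"z": 0,"wx": 0,"wy": 0,"wz": 0,"gripper": 6.5},{"x": 0,"y": 0,"z": 0,"wx": 0,"wy": 0,"wz": 0,"gripper": 6.5},{"x": 0,"y": 0,"z": -1,"wx": 0,"wy": 0,"wz": 0,"gripper": 6.5},{"x": 0,"y": 0,"z": -2,"wx": 0,"wy": 0,"wz": 0,"gripper": 6.5},{"x": 0,"y": 0,"z": -4,"wx": 0,"wy": 0,"wz": 0,"gripper": 6.5},{"x": 0,"y": 0,"z": -4,"wx": 0,"wy": 0,"wz": 0,"gripper": 6.5},{"x": 0,"y": -4,"z": -2,"wx": 0,"wy": 0,"wz": 0,"gripper": 6.5},{"x": 0,"y": -4,"z": 0,"wx": 0,"wy": 0,"wz": 0,"gripper": 6.5},{"x": 3,"y": -3,"z": 0,"wx": 0,"wy": 0,"wz": 0,"gripper": 6.5},{"x": 4,"y": -1,"z": 0,"wx": 0,"wy": 0,"wz": 0,"gripper": 6.5},{"x": 4,"y": 0,"z": 0,"wx": 0,"wy": 0,"wz": 0,"gripper": 6.5},{"x": 4,"y": 0,"z": 0,"wx": 0,"wy": 0,"wz": 0,"gripper": 6.5},{"x": 4,"y": 0,"z": 0,"wx": 0,"wy": 0,"wz": 0,"gripper": 6.5},{"x": 0,"y": 0,"z": 0,"wx": 0,"wy": 0,"wz": 0,"gripper": 6.5},{"x": 0,"y": 0,"z": 0,"wx": 0,"wy": 0,"wz": 0,"gripper": 6.5}]'

```text
time_s: 20.85
position: [0.3727, 0.2558, 0.4683]
tool_rot: [[-0.199, 0.98, 0.001], [0.98, 0.199, -0.0], [-0.0, 0.0, -1.0]]
ft_force: [0.5, -0.8, 0.0]
grip_width: 0.0647
```

```bash
python3 - <<'E'
from rig import env
from pose import *
o=env.observe();print(o["position"],o["ft_force"],o["time_s"])
for n in("top","side"): pickle.dump(env.get_image(n),open(n+"8.pkl","wb"))
t,s=ld("top8"),ld("side8")
# model of gauge at resting pose (robot frame + camera shift) for home z and for stop z
R=np.array([[-.197,.98,0],[.98,.197,0],[0,0,-1.]])
a=crop(s["color"],190,260,95,180,494,600,2.2);b=crop(t["color"],165,240,200,275,300,300,2.2)
b0=b.copy()
for z,col in((.3377,(0,255,0)),(.335,(0,0,255))):
    q={"position":np.array([.5281,.0927,z]),"tool_rot":R}
    for zz in(.172,.106):
        L=[(-.009,-.009,zz),(.009,-.009,zz),(.009,.009,zz),(-.009,.009,zz),(-.009,-.009,zz)]
        P=proj(s,W(q,L,(.0028,.001,0)));print(z,zz,P[:2].round(1).tolist())
cv2.imwrite("pics/s8.png",np.hstack([a,cv2.copyMakeBorder(b,0,300,0,0,0)]))
E
```

```text
[0.37267825 0.25576657 0.46830358] [ 0.45190328 -0.75345906  0.01980357] 20.85
0.3377 0.172 [[223.9, 140.8], [231.5, 137.5]]
0.3377 0.106 [[226.1, 164.5], [233.3, 161.2]]
0.335 0.172 [[224.0, 141.8], [231.5, 138.5]]
0.335 0.106 [[226.1, 165.4], [233.4, 162.1]]
```

View pics/s8.png

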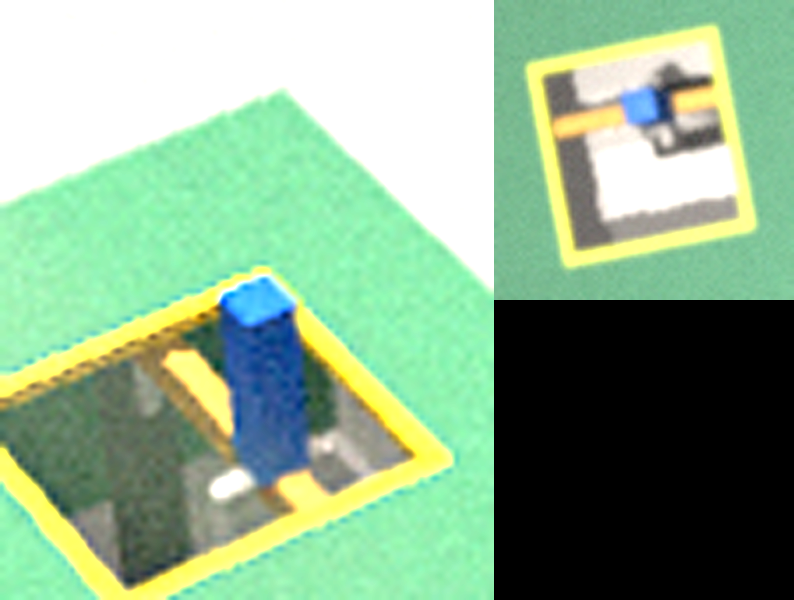

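```bash
python3 - <<'E'
from pose import *
from scipy.optimize import minimize
def mask(n,x0,x1,y0,y1):
    c=ld(n)["color"].astype(float)[y0:y1,x0:x1];K=8
    c=cv2.resize(c,None,fx=K,fy=K,interpolation=cv2.INTER_CUBIC)
    return c[...,0]-np.maximum(c[...,1],c[...,2])>8,K
def sil(i,p,box,K,shape):
    x,y,yaw,z,pit,rol=p;c,s=np.cos(yaw),np.sin(yaw)
    B=np.array([(a,b,h) for a in(-.009,.009) for b in(-.009,.009) for h in(.106,.172)])
    from scipy.spatial.transform import Rotation as Ro
    P=Ro.from_euler("ZYX",[yaw,pit,rol]).apply(B-[0,0,.1])+[x,y,z+.1]
    q=((proj(i,P)-[box[0],box[2]]+.5)*K).astype(np.float32)
    m=np.zeros(shape,np.uint8);cv2.fillConvexPoly(m,cv2.convexHull(q.astype(np.int32)),1);return m>0
v=[("side8",(215,240,130,172)),("top8",(190,215,212,240))]
d=[(ld(n),mask(n,*b),b) for n,b in v]
def cost(p,sep):
    t=0
    for k,(i,(m,K),b) in enumerate(d):
        if k not in sep: continue
        s=sil(i,p,b,K,m.shape);t+=1-(s&m).sum()/(s|m).sum()
    return t
from scipy.optimize import differential_evolution as de
for sep in((0,),(0,1)):
    r=de(lambda p:cost((p[0],p[1],p[2],.0248,p[3],p[4]),sep),[(.52,.542),(.082,.104),(-.3,.7),(-.12,.12),(-.12,.12)],seed=1,maxiter=60)
    print(sep,r.x.round(4),np.degrees(r.x[2:]).round(1),r.fun)
    for y in np.radians([-5,0,6,11,17,25]):
        r=de(lambda p:cost((p[0],p[1],y,.0248,0,0),sep),[(.52,.542),(.082,.104)],seed=1,maxiter=25);print(round(np.degrees(y)),r.x.round(4),round(r.fun,4))
E
```

```text
(0,) [ 0.5341  0.0988  0.0302 -0.0439  0.1059] [ 1.7 -2.5  6.1] 0.054626770312000805
-5 [0.5325 0.0933] 0.1099
0 [0.5323 0.0938] 0.0992
6 [0.5323 0.0946] 0.1159
11 [0.5329 0.0953] 0.135
17 [0.5323 0.0954] 0.1538
25 [0.5323 0.0941] 0.1679
(0, 1) [ 0.5308  0.0959  0.189  -0.0174  0.0629] [10.8 -1.   3.6] 0.23174516587342853
-5 [0.5318 0.0932] 0.368
0 [0.5312 0.093 ] 0.3467
6 [0.5308 0.0929] 0.3405
11 [0.5307 0.0931] 0.3282
17 [0.5308 0.0926] 0.3299
25 [0.5309 0.0932] 0.3617
```

```bash
python3 - <<'E'
from pose import *
from scipy.spatial.transform import Rotation as Ro
# handle edge directions in side image: bench control vs now. Left/right silhouette edges of the blue handle, subpixel per row
def edges(n,x0,x1,rows):
    c=ld(n)["color"].astype(float);q=cv2.GaussianBlur(c[...,0]-np.maximum(c[...,1],c[...,2]),(0,0),.7)
    L=[];
    for r in rows:
        v=q[r,x0:x1];h=v.max()/2;k=np.nonzero(v>h)[0];a,b=k[0],k[-1]
        L.append((r,x0+a-(v[a]-h)/(v[a]-v[a-1]),x0+b+(v[b]-h)/(v[b]-v[b+1])))
    return np.array(L)
def pred(i,x,y,yaw,z,roll,pit,rows):
    B=np.array([(a,b,h) for a in(-.009,.009) for b in(-.009,.009) for h in(.106,.172)])
    P=Ro.from_euler("ZYX",[yaw,pit,roll]).apply(B-[0,0,.1])+[x,y,z+.1]
    h=cv2.convexHull(proj(i,P).astype(np.float32)*64).astype(np.int32);m=np.zeros((420*8,560*8),np.uint8)
    cv2.fillConvexPoly(m,(h//8),1)
    out=[]
    for r in rows:
        k=np.nonzero(m[r*8+0])[0];out.append((r,k[0]/8,k[-1]/8))
    return np.array(out)
for n,x0,x1,rows,p in(("side0",260,288,range(290,308),(.48524,-.26204,-.3493,0)),("side8",214,242,range(143,160),(.5309,.0935,.198,.0248))):
    e=edges(n,x0,x1,rows)
    f=lambda a:[round(float(np.polyfit(a[:,0],a[:,j],1)[0]),3) for j in(1,2)]+[round(float(np.mean(a[:,2]-a[:,1])),2),round(float(a[:,1].mean()),2)]
    print(n,"obs slope L,R,width",f(e))
    for roll,pit in((0,0),(4,0),(8,0),(0,4),(0,-4)):print(roll,pit,f(pred(ld(n),*p,np.radians(roll),np.radians(pit),rows)))
    for yaw in(-10,10):print("yaw",yaw,f(pred(ld(n),p[0],p[1],p[2]+np.radians(yaw),p[3],0,0,rows)))
E
```

```text
side0 obs slope L,R,width [0.018, -0.024, 10.33, 268.2]
0 0 [0.013, -0.021, 11.42, 267.6]
4 0 [0.004, -0.012, 11.59, 267.64]
8 0 [-0.006, 0.004, 11.56, 267.81]
0 4 [-0.117, -0.148, 12.65, 268.69]
0 -4 [0.137, 0.104, 11.41, 265.75]
yaw -10 [-0.004, -0.036, 11.85, 267.2]
yaw 10 [0.022, -0.015, 13.01, 266.88]
side8 obs slope L,R,width [0.161, 0.089, 9.72, 222.69]
0 0 [0.1, 0.076, 11.62, 220.88]
4 0 [0.051, 0.027, 11.76, 221.32]
8 0 [0.0, -0.022, 11.89, 221.88]
0 4 [0.017, -0.011, 11.68, 221.74]
0 -4 [0.188, 0.163, 11.44, 219.9]
yaw -10 [0.1, 0.074, 10.75, 221.32]
yaw 10 [0.1, 0.074, 12.12, 220.55]
```

```bash
python3 cmp.py side6 side7 side8 | cut -c1-400; python3 - <<'E'
from pose import *
# subpixel lower handle edge per column in the three pictures
for n in("side6","side7","side8"):
    c=ld(n)["color"].astype(float);q=cv2.GaussianBlur(c[...,0]-np.maximum(c[...,1],c[...,2]),(0,0),.6)
    o=[]
    for x in range(224,233):
        v=q[150:172,x];h=15;k=np.nonzero(v>h)[0]
        b=k[-1];o.append(round(150+b+(v[b]-h)/(v[b]-v[b+1]),2))
    print(n,o)
E
```

```text
side6 (np.int64(1), [17, 0, 12, 24, 107], np.float64(227.38), np.float64(155.35), [(222, 146), (223, 153), (224, 160), (225, 161), (226, 162), (227, 163), (228, 163), (229, 162), (230, 162), (231, 161), (232, 161), (233, 161)])
side7 (np.int64(1), [17, 0, 12, 23, 106], np.float64(226.69), np.float64(153.77), [(222, 147), (223, 152), (224, 159), (225, 160), (226, 161), (227, 162), (228, 162), (229, 162), (230, 161), (231, 161), (232, 160), (233, 160)])
side8 (np.int64(1), [16, 0, 13, 24, 223], np.float64(227.22), np.float64(150.22), [(221, 142), (222, 149), (223, 157), (224, 159), (225, 160), (226, 162), (227, 163), (228, 162), (229, 161), (230, 161), (231, 160), (232, 160), (233, 160)])
side6 [np.float64(159.2), np.float64(160.49), np.float64(161.51), np.float64(162.51), np.float64(162.47), np.float64(162.1), np.float64(161.56), np.float64(161.21), np.float64(160.92)]
side7 [np.float64(158.13), np.float64(159.79), np.float64(161.03), np.float64(162.07), np.float64(162.06), np.float64(161.71), np.float64(161.28), np.float64(160.83), np.float64(160.57)]
side8 [np.float64(159.1), np.float64(160.54), np.float64(161.85), np.float64(162.33), np.float64(161.68), np.float64(161.04), np.float64(160.42), np.float64(160.25), np.float64(160.14)]
```

```bash
python3 -c "
from rig import env
o=env.observe();print(o['time_s'],o['ft_force']);print(env.close_job())"
```

```text
20.95 [ 0.23337773 -0.27008372  0.68805858]
the job is handed in; nothing more can be done
None
```

The gauge hangs from the bar in the notch, but by my measurements it stopped about 3 mm short of the stated home depth. I handed the job in at 20.95 s.

**What I did:** I gripped the gauge by its blue handle and lowered it through the hatch. I moved the hook over the bar and slid it along with a push of about 5 N until the push fell away. I then found both side walls of the notch, settled the hook between them, released it and moved the arm clear.

**What the last checks showed:**
- **Placing:** the notch position found by feel agrees with the red spot in the pictures to within about 1 mm. The force readings gave no sign of touching the roof, hatch edge or glassware, but I did not check each object afterwards in pictures.
- **Attitude:** in the final picture the gauge hangs upright to within about 2–3°, which is as well as I could measure it. The dial faces the clear panel. The turn about the vertical is less certain: using both cameras it fits the cabinet, but the side view alone would allow about 10° off.
- **Depth, which disagrees:** the hook sat about 6 mm lower in the notch than beside it, where 9 mm was stated, so the underside is at about 25 mm instead of 22.
    - It met the same firm stop at two places along the notch and two across the bar, and wiggling it under about 5 N made no difference.
    - The likely cause is the handle's underside resting on the bar top: it is only 6 mm above the hook's bearing surface, by the sizes given. I could not confirm that from the pictures.

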